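# Hook the filling frame on the tray nest's two pins

## Task

Put the steel filling frame on the tray nest: fit its two keyholes over both headed pins together, let it down flat on the side rails, then slide it under the pin heads towards the stops until it is fully home, and let go. The pin bar has been clamped somewhere along its slots, so feel for the pins gently and never force the frame. Leave the other things where they are.

Things in the scene. Friction and masses are not known exactly. Their poses are not given: they have to be found in the camera images.
- filling_frame: loose flat stainless frame, 130 (x) x 242 (y) x 6 mm, about 0.3 kg, with two windows; starts flat on the worktop, grip up. Origin: centre of its underside, z up. It bears on the rails; frame against nest or pins must stay under 40 N. Contact is hard: within 5 mm of touching go at 8 mm/s or slower.
- frame_grip (a point): on the frame at x 0, y 0, z 34 mm: the upright grey grip across its middle, a fin 12 mm thick (frame x), 60 long (frame y), from z 6 to 46 mm, on a foot 22 x 76 mm up to z 10 mm. Axes as the frame's.
- keyholes_mid (a point): on the frame at x -24, y 0, z 0 mm: midway between the entries of the two keyholes, which are cut right through at frame y = +103 and -103 mm. Each: an entry 18 (x) x 20 (y) mm centred at frame x -24 mm; from x -15 a slot leads on, its mouth 13 mm wide narrowing to 10 at x -10, and runs to x = +29 mm. Axes as the frame's.
- nest: tray nest fixed on the worktop, white plastic, 190 (x) x 240 (y) mm, holding a black bento tray. Origin: centre of its underside, z up. Two side rails along x at y = +103 and -103 mm, 20 mm wide, 160 long, tops at z = 42 mm; the frame lies on them with its axes like the nest's, the tray is lower.
- pins_middle_setting (a point): on the nest at x 0, y 0, z 57 mm: middle of the pin setting range, not the pins. One headed pin stands in each rail (y = +103 and -103), both at one nest x from -17 to +17 mm: not reported, clamped fast. Neck 8 mm across, z 42 to 50.5; head 15 across, flat top at z 57 with a 0.5 mm chamfer. The entries pass it with 1.5 mm to spare each way in x, 2.5 in y; elsewhere the frame rests on the heads.
- stops_mid (a point): on the nest at x -71, y 0, z 42 mm: midway between the faces of the two steel stops at the -x ends of the rails, 14 mm above the rail tops. Sliding goes along the nest's -x with up to 2.5 mm free height under the heads; home is the frame's -x edge against both stops (frame origin at nest x = -6 mm).
- timer: kitchen timer, 62 x 62 x 42 mm, loose bystander; origin at the centre of its underside
- cups: stack of foil cups, 60 mm across, 49 high, loose bystander; origin at the centre of its underside
- pen: marker pen 131 mm long, 16 thick, lying loose, bystander; origin at the middle of its underside
- sauce_a: squeeze bottle with a pointed cap, 54 mm across, 200 high, loose bystander; origin at the centre of its underside
- sauce_b: second squeeze bottle, 54 mm across, 200 high, loose bystander; origin at the centre of its underside

How it is judged (in metres and radians):
On the way:
1. the frame is down on the rails, level, with both pin heads through the entries, not yet slid home (z of filling_frame in the frame of nest between 0.039 and 0.045 m and y of filling_frame in the frame of nest between -0.004 and 0.004 m and angle between the x axis of filling_frame and the x axis of nest, either way round below 0.04 rad and angle between filling_frame's own z axis and vertical below 0.03 rad and x of filling_frame in the frame of nest above 0.004 m), for 0.1 s.
At the end, for the whole second after the job is handed in: The frame lies flat on the rails under the pin heads (underside within 1.7 mm of the rail tops), squared to the nest within 0.04 rad, its edge within 2 mm of the stops, at rest and released (z of filling_frame in the frame of nest between 0.039 and 0.0437 m and y of filling_frame in the frame of nest between -0.004 and 0.004 m and angle between the x axis of filling_frame and the x axis of nest, either way round below 0.04 rad and angle between filling_frame's own z axis and vertical below 0.03 rad and x of filling_frame in the frame of nest between -0.009 and -0.004 m and linear speed of filling_frame below 0.01 m/s and contact force between the fingers and filling_frame below 0.1 N); the robot touches nothing.
It fails at once if the frame is forced: it bears on the nest or its pins with more than 40 N (contact force between filling_frame and nest above 40 N).
It fails at once if a bystander is moved more than 30 mm (distance of any of timer, cups, pen, sauce_a, sauce_b from where it was at the start of the episode above 0.03 m).
It also fails if it takes over 72 s, if anything falls off the work surface, if the arm or the gripper's body presses on something with over 40 N, if the wrist force passes 120 N, or if a joint passes its speed limit or range.

## Robot

A 6-joint arm with a two-finger parallel gripper is mounted at the origin on a cart in front of the work surface, level with it; the furniture and walls round the work are solid. World frame = base frame: x ahead of the robot, y to its left, z up, the work surface at z = 0. Lengths are in m, angles in degrees, forces in N, time in s.
With the tool pointing down it reaches from about 0.275 to 0.825 m from the base axis. Payload 5.2 kg.
Tool frame: the origin (TCP) lies midway between the tips of the shut fingers; the grasp point (between the pads) lies 19 mm behind it; z points along the fingers, y is the line along which they close (so a half turn about z gives the same grasp; the last joint's range is limited). The gripper opens to 93 mm and grips with 3 to 60 N. Pads are 15 mm wide; open, the fingers measure 128 mm over their backs; the gripper's body (75 mm by 188 mm) begins 65 mm behind the grasp point.
Start: joints at [53.01, 14.817, 87.949, -0, 77.235, -11.62], TCP at [0.236, 0.497, 0.219] pointing down, gripper open.
Joint ranges: [-179.93, 179.93], [-52.35, 119.4], [10.71, 147.94], [-69.91, 249.91], [12.55, 155.21], [-178.61, 178.61]. Speed limits (degrees/s): [147.25, 147.25, 180, 180, 180, 180].

## Interface

Orientations are given as [roll, pitch, yaw] about the fixed x, y, z axes, in that order (R = Rz(yaw) Ry(pitch) Rx(roll)).
In Python, from station import manip gives the robot as it stands.
- The arm moves only by the tool send_rows, never from a script. Its arguments are lists of equal length, an entry for each row: "claw": the opening, from 0 (shut) to 1 (fully open); "travel": the shift along the tool's x, y, z in units of 0.04 m (1.0 is 0.04 m), a list of three; "delta_rot": the turn, a rotation vector about the tool's x, y, z in units of 5 degrees (1.0 is 5 degrees), a list of three. In form: {"claw": [claw, ...], "travel": [[x, y, z], ...], "delta_rot": [[ax, ay, az], ...]}. A call has exactly 10 rows; each row shifts and turns the commanded pose from where the row before left it, along the tool's axes as they then stand; what a row does not reach is not made up. A row lasts 1/10 s, in which the tool goes at most 50 mm and 8.59 degrees, less where a joint would pass 70% of its speed; a pose out of reach is approached as far as the arm can. A call with a number of a shift or a turn outside -1 to 1 is refused whole. A call with a gripper value outside its range is refused whole. The fingers move at their own pace and stop on an object; "grip_force" is the grip in N (left out, the last holds). Time passes only in rows, so rows that do not move let the fingers close, or fill a call up. It gives the time, the measured TCP pose, the force, the opening and the grip force at its end, in the units of the state.
- manip.observe(): the state, without advancing time (a new reading comes with each control period).
- manip.get_image(name): name is "side" or "top"; returns (picture, depth): 384x512x3 uint8, red, green, blue; 384x512 float32, m along the optical axis (not along the pixel's ray), 0 where there is no reading.
- manip.camera_model(name): a dict with "K" (3x3 intrinsics, pixels), "R" (3x3) and "t" (3): a world point X has camera coordinates R X + t. Camera axes: x right, y down, z forward; pixel columns grow to the right and rows downward; lengths in m; the calibration is good to about 2 mm. A picture is of the moment at which its call begins. camera_model takes no time and is no camera call.
- manip.job_done(): hands the job in; it is judged then, once.
The state is a dict: "time_s": time; "qpos": joint angles; "joint_vel": joint speeds; "effort": joint torques, N m; "tool_pos": TCP position; "ee_rot": TCP orientation; "force": force on the tool from outside, world axes, zero at the start; "torque": the same for the moment, N m; "grip_width": finger opening in m; "grasp_force": force on a finger pad.
Only numpy, scipy, OpenCV 4.12 (cv2) and the standard library are available. Lean on these libraries where they do the work, as an engineer would, in place of code of your own. Each camera call takes 0.05 s, during which the arm holds its last target. There are 200 camera calls.

## Working session

There is one attempt and no reset: what is moved stays moved. The work goes in short steps, Python scripts to look and compute and a tool call to move; the robot and the scene stay as the last step left them, time stands still between calls to the robot, and variables do not carry over. Pictures are saved under pics/ and viewed, at most 10 in all, crops included, and the job is handed in when it is done.

Besides the shell and the picture viewer there is one more tool, called after "Request:" in YAML: its name, and indented under it one key for each argument. send_rows: Moves the arm, as the interface text tells. Its arguments: {"type":"object","properties":{"claw":{"type":"array","items":{"type":"number"}},"travel":{"type":"array","items":{"type":"array","items":{"type":"number","minimum":-1,"maximum":1}}},"delta_rot":{"type":"array","items":{"type":"array","items":{"type":"number","minimum":-1,"maximum":1}}},"grip_force":{"type":"number"}},"required":["claw","travel","delta_rot"]}

```bash
mkdir -p pics
python3 - <<'E'
from station import manip
import cv2,numpy as np
for n in("top","side"):
    p,d=manip.get_image(n); c=manip.camera_model(n)
    np.savez(f"{n}0.npz",p=p,d=d,**{k:np.array(c[k]) for k in"KRt"})
    cv2.imwrite(f"pics/{n}0.png",p[:,:,::-1])
    R=np.array(c["R"]);print(n,np.array(c["K"]).round(1).tolist(),(-R.T@np.array(c["t"])).round(3),R.round(3).tolist())
print(manip.observe())
E
```

```text
top [[375.3, 0.0, 257.5], [0.0, 375.3, 193.6], [0.0, 0.0, 1.0]] [0.369 0.024 1.184] [[0.014, -1.0, 0.001], [-0.986, -0.014, -0.166], [0.166, 0.002, -0.986]]
side [[439.1, 0.0, 259.9], [0.0, 439.1, 182.4], [0.0, 0.0, 1.0]] [ 0.136 -0.805  0.617] [[0.898, -0.441, -0.0], [-0.215, -0.437, -0.873], [0.385, 0.784, -0.487]]
{'time_s': 0.1, 'qpos': array([ 5.30114546e+01,  1.48557529e+01,  8.80045980e+01, -1.27890376e-03,
        7.72321629e+01, -1.16193986e+01]), 'joint_vel': array([-0.12971193, -0.11298227, -0.17429889,  0.03780601, -0.06987183,
        0.03676527]), 'effort': array([ 2.27727534e-03, -4.38206363e+01, -2.84643978e+01,  7.20425486e-02,
        3.62703914e-02, -5.78155414e-05]), 'tool_pos': array([0.235338  , 0.49657933, 0.21789599]), 'ee_rot': array([-1.79909131e+02, -1.74118832e-02,  1.54631123e+02]), 'force': array([-0.24753704,  0.1848042 , -0.32113198]), 'torque': array([-0.01940493, -0.0297802 ,  0.0315141 ]), 'grasp_force': 0.0, 'grip_width': 0.09282760663334808}
```

View pics/top0.png

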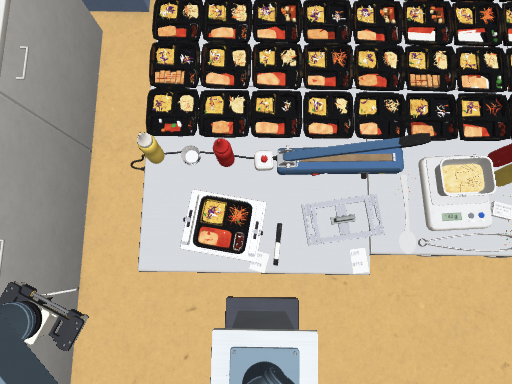

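View pics/side0.png

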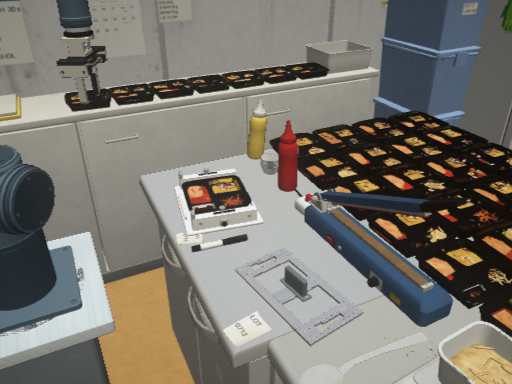

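The top view shows the nest (white, tray) near pixel (223,224) and the frame near (343,219), with the pen between them at (278,245). The bottles, cups and timer lie in a row at about v=150. I'll enlarge the working area.

```bash
cat > h.py <<'E'
import numpy as np,cv2
def load(n): return np.load(n+".npz")
def onplane(c,u,v,z):
    R=c["R"];o=-R.T@c["t"];r=R.T@np.linalg.inv(c["K"])@np.array([u,v,1.]);return o+r*(z-o[2])/r[2]
def proj(c,X):
    x=c["K"]@(c["R"]@np.array(X)+c["t"]);return x[:2]/x[2]
def cloud(c):
    d=c["d"];v,u=np.mgrid[:d.shape[0],:d.shape[1]]
    P=np.stack([u,v,np.ones_like(u)],-1)@np.linalg.inv(c["K"]).T*d[...,None]
    return (P-c["t"])@c["R"]
E
python3 - <<'E'
from h import *
c=load("top0");P=cloud(c)
im=c["p"][180:276,170:400,::-1];cv2.imwrite("pics/c1.png",cv2.resize(im,None,fx=3.4,fy=3.4,interpolation=cv2.INTER_CUBIC))
Z=P[180:276,170:400,2]
for u,v in((343,218),(343,230),(223,224),(190,220),(255,238),(300,250)): print(u,v,P[v,u].round(3))
# frame grip by height
m=(P[...,2]>.03)&(P[...,2]<.06);m[:,:300]=0;m[:,390:]=0;m[:185]=0;m[250:]=0
q=P[m];print("grip",len(q),q.mean(0),q[:,2].max(),cv2.minAreaRect((q[:,:2]*1000).astype(np.float32)))
g=np.clip(Z/.08*255,0,255).astype(np.uint8);cv2.imwrite("pics/z1.png",cv2.resize(cv2.applyColorMap(g,cv2.COLORMAP_JET),None,fx=3.4,fy=3.4,interpolation=cv2.INTER_NEAREST))
E
```

```text
343 218 [ 0.488 -0.234  0.05 ]
343 230 [ 0.455 -0.243  0.006]
223 224 [0.466 0.13  0.037]
190 220 [0.475 0.228 0.057]
255 238 [0.424 0.032 0.045]
300 250 [ 0.391 -0.109 -0.003]
grip 84 [ 0.48904131 -0.23982861  0.04406984] 0.050733331168793756 ((489.6500549316406, -241.1060028076172), (11.982877731323242, 57.84541702270508), 8.981488227844238)
```

View pics/c1.png

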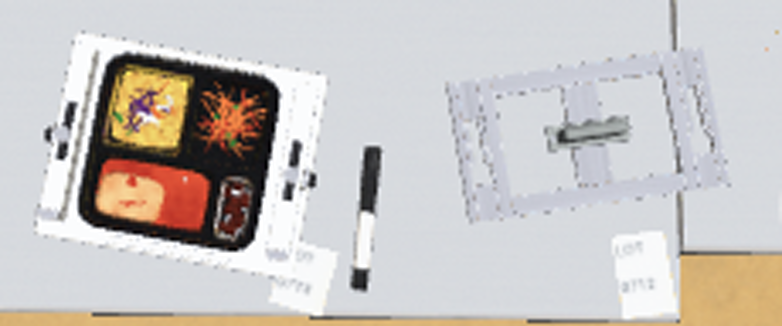

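View pics/z1.png

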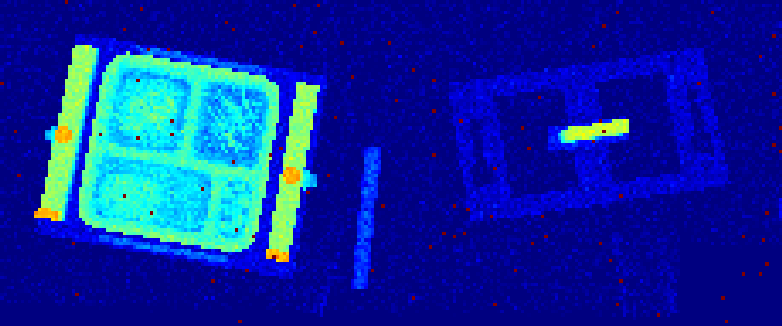

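The depth map shows the pin heads (orange) near full-image (188.5,219.4) and (255.6,231.5). The stops are at the lower, robot-side ends of the rails, so nest +x points away from the robot. Next I need to know which way round the frame lies, plus exact numbers.

Run:
```python
from h import *
c=load("top0");P=cloud(c)
X=P[...,0];Y=P[...,1];Z=P[...,2]
work=(X>.3)&(X<.62)
def med(m): 
    q=P[m];return len(q),np.median(q,0).round(4),q.mean(0).round(4)
nest=work&(Y>-.02)&(Y<.28)
hi=nest&(Z>.0505)&(Z<.066)
n,l,s,ce=cv2.connectedComponentsWithStats(hi.astype(np.uint8),connectivity=8)
for i in range(1,n):
    if s[i,4]>5: print("hi",ce[i].round(1),s[i,4],med(l==i), onplane(c,*ce[i],.057).round(4))
r=nest&(Z>.0385)&(Z<.047)
n,l,s,ce=cv2.connectedComponentsWithStats(r.astype(np.uint8),connectivity=4)
for i in range(1,n):
    if s[i,4]>40:
        q=np.argwhere(l==i)[:,::-1]; w=np.array([onplane(c,u,v,.042)[:2] for u,v in q])*1000
        print("rail?",ce[i].round(1),s[i,4],cv2.minAreaRect(w.astype(np.float32)))
# base white
hsv=cv2.cvtColor(c["p"],cv2.COLOR_RGB2HSV)
f=(Y<-.08)&(Y>-.4)&(X>.38)&(X<.6)&(Z>.003)&(Z<.06)
f=cv2.morphologyEx(f.astype(np.uint8),cv2.MORPH_CLOSE,np.ones((3,3)))
n,l,s,ce=cv2.connectedComponentsWithStats(f);i=1+np.argmax(s[1:,4])
q=np.argwhere(l==i)[:,::-1]; q=np.array([onplane(c,u,v,.006 if not(.02<Z[v,u]) else Z[v,u])[:2] for u,v in q])*1000
print("frame",s[i],cv2.minAreaRect(q.astype(np.float32)))
a=cv2.resize(c["p"][188:250,295:390,::-1],None,fx=6,fy=6,interpolation=cv2.INTER_CUBIC)
b=cv2.resize(load("side0")["p"][240:350,230:365,::-1],None,fx=5,fy=5,interpolation=cv2.INTER_CUBIC)
cv2.imwrite("pics/b2.png",b); cv2.imwrite("pics/a2.png",a)
```

```text
hi [188. 219.] 21 (21, array([0.4779, 0.2347, 0.0561]), array([0.4779, 0.2344, 0.0561])) [0.4778 0.2343 0.057 ]
hi [255. 231.] 21 (21, array([0.4446, 0.032 , 0.0567]), array([0.4446, 0.032 , 0.0565])) [0.4446 0.032  0.057 ]
hi [183.2 242.4] 20 (20, array([0.4087, 0.2462, 0.056 ]), array([0.4079, 0.2458, 0.0558])) [0.4078 0.2456 0.057 ]
hi [251.  254.5] 21 (21, array([0.3763, 0.0428, 0.0555]), array([0.375 , 0.0427, 0.0557])) [0.375  0.0427 0.057 ]
rail? [189.6 216.3] 278 ((486.2393798828125, 232.91583251953125), (20.36461067199707, 148.853515625), 80.54058074951172)
rail? [257.8 216.8] 157 ((486.0107727050781, 24.74690055847168), (19.602893829345703, 85.06820678710938), 81.29171752929688)
rail? [253.1 242.7] 124 ((411.8611145019531, 36.77923583984375), (19.744497299194336, 64.88066101074219), 80.61093139648438)
frame [ 293  185   98   66 2689] ((479.5588073730469, -175.54010009765625), (191.5635986328125, 434.20489501953125), 10.837470054626465)
```

View pics/b2.png

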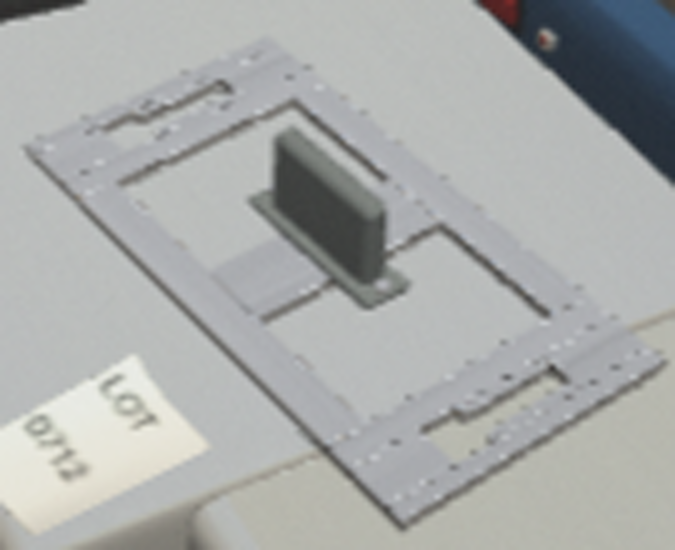

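In the close side view the wide entries of both keyholes (crop (445,420) and (120,125)) are on the robot side. So frame -x faces the robot and its yaw is about +9°. The nest yaw is about -9.25°.

Run:
```python
from h import *
c=load("top0");P=cloud(c);X,Y,Z=P[...,0],P[...,1],P[...,2]
cr=np.array([(447,85),(703,50),(728,185),(473,220)])/3.4+[170,180]-0.35
w=np.array([onplane(c,*p,.006)[:2] for p in cr]);print("corners",w.round(4).tolist(),"ctr",w.mean(0).round(4))
print("len",np.linalg.norm(w-np.roll(w,-1,0),axis=1).round(3), "yaw",np.degrees(np.arctan2(*(-(w[0]-w[1])*[1,-1]))), np.degrees(np.arctan2(*(-(w[3]-w[2])*[1,-1]))))
f=((Y<-.1)&(Y>-.4)&(X>.38)&(X<.6)&(Z>.0035)&(Z<.012)).astype(np.uint8)
f=cv2.morphologyEx(cv2.medianBlur(f*255,3),cv2.MORPH_OPEN,np.ones((3,3)))
n,l,s,ce=cv2.connectedComponentsWithStats(f);i=1+np.argmax(s[1:,4]);q=np.argwhere(l==i)[:,::-1]
print("rect",cv2.minAreaRect(np.array([onplane(c,u,v,.006)[:2] for u,v in q],np.float32)*1000))
m=(Z>.02)&(X>.5)&(X<.68)&(Y>-.45)&(Y<.35)
for y0 in np.arange(-.4,.35,.05):
    k=m&(Y>=y0)&(Y<y0+.05)
    print(round(y0,2), [(h,P[k&(Z>h)][:,0].min().round(3)) for h in(.02,.06,.09) if (k&(Z>h)).sum()>3])
```

```text
corners [[0.5333, -0.1124], [0.5698, -0.3523], [0.4442, -0.3704], [0.4089, -0.1356]] ctr [ 0.4891 -0.2427]
len [0.243 0.127 0.237 0.127] yaw 8.646601923122839 8.533677086817512
rect ((489.4149169921875, -241.7504425048828), (133.44761657714844, 241.514404296875), 9.108414649963379)
-0.4 [(0.02, np.float64(0.636)), (0.06, np.float64(0.663)), (0.09, np.float64(0.663))]
-0.35 [(0.02, np.float64(0.619)), (0.06, np.float64(0.664)), (0.09, np.float64(0.664))]
-0.3 [(0.02, np.float64(0.621)), (0.06, np.float64(0.662)), (0.09, np.float64(0.662))]
-0.25 [(0.02, np.float64(0.633)), (0.06, np.float64(0.661)), (0.09, np.float64(0.661))]
-0.2 [(0.02, np.float64(0.628)), (0.06, np.float64(0.66)), (0.09, np.float64(0.66))]
-0.15 [(0.02, np.float64(0.626)), (0.06, np.float64(0.658)), (0.09, np.float64(0.658))]
-0.1 [(0.02, np.float64(0.629)), (0.06, np.float64(0.634)), (0.09, np.float64(0.641))]
-0.05 [(0.02, np.float64(0.63)), (0.06, np.float64(0.649))]
-0.0 [(0.02, np.float64(0.5))]
0.05 [(0.02, np.float64(0.501))]
0.1 [(0.02, np.float64(0.5)), (0.06, np.float64(0.653)), (0.09, np.float64(0.653))]
0.15 [(0.02, np.float64(0.5)), (0.06, np.float64(0.662)), (0.09, np.float64(0.662))]
0.2 [(0.02, np.float64(0.501))]
0.25 [(0.02, np.float64(0.654))]
0.3 [(0.02, np.float64(0.664)), (0.06, np.float64(0.664)), (0.09, np.float64(0.666))]
```

```bash
cat >> h.py <<'E'
from scipy.spatial.transform import Rotation as Ro
def plan(pos,rpy,tpos,tyaw,n):
    "rows (travel, rot) in units to reach tpos, tool down with tyaw, spread over n rows"
    pos=np.array(pos,float);R=Ro.from_euler("xyz",rpy,degrees=True)
    G=Ro.from_euler("xyz",[180,0,tyaw],degrees=True)
    T,D=[],[]
    for i in range(n):
        k=n-i
        t=(R.inv().apply((np.array(tpos)-pos)/k)/.04).round(3)
        d=((R.inv()*G).as_rotvec(degrees=True)/k/5).round(2)
        pos=pos+R.apply(t*.04);R=R*Ro.from_rotvec(d*5,degrees=True)
        T.append(t.tolist());D.append((d+0.).tolist())
    return T,D,pos,R.as_euler("xyz",degrees=True)
def show(*a):
    T,D,p,e=plan(*a)
    for i in range(0,len(T),10): print(T[i:i+10],"\n",D[i:i+10])
    print(p.round(4),e.round(2))
E
python3 - <<'E'
from h import *;from station import manip
s=manip.observe();show(s["tool_pos"],s["ee_rot"],[.4893,-.2415,.12],99,20)
E
```

```text
[[-0.682, -0.697, 0.123], [-0.715, -0.663, 0.123], [-0.747, -0.628, 0.123], [-0.777, -0.59, 0.123], [-0.805, -0.552, 0.123], [-0.831, -0.512, 0.123], [-0.855, -0.47, 0.123], [-0.876, -0.429, 0.123], [-0.896, -0.386, 0.123], [-0.914, -0.342, 0.123]] 
 [[0.0, 0.0, 0.56], [0.0, 0.0, 0.56], [0.0, 0.0, 0.56], [0.0, 0.0, 0.56], [0.0, 0.0, 0.56], [0.0, 0.0, 0.56], [0.0, 0.0, 0.55], [0.0, 0.0, 0.56], [0.0, 0.0, 0.55], [0.0, 0.0, 0.56]]
[[-0.929, -0.297, 0.124], [-0.942, -0.252, 0.123], [-0.954, -0.206, 0.124], [-0.962, -0.16, 0.123], [-0.969, -0.113, 0.124], [-0.973, -0.066, 0.123], [-0.975, -0.019, 0.124], [-0.975, 0.028, 0.123], [-0.973, 0.076, 0.124], [-0.968, 0.123, 0.123]] 
 [[0.0, 0.0, 0.55], [0.0, 0.0, 0.56], [0.0, 0.0, 0.55], [0.0, 0.0, 0.56], [0.0, 0.0, 0.55], [0.0, 0.0, 0.56], [0.0, 0.0, 0.55], [0.0, 0.0, 0.56], [-0.01, 0.01, 0.55], [0.0, 0.0, 0.56]]
[ 0.4893 -0.2415  0.12  ] [-1.7998e+02  1.0000e-02  9.8980e+01]
```

Request:
send_rows:
  claw: [1,1,1,1,1,1,1,1,1,1]
  travel:
    - [-0.68,-0.7,0.12]
    - [-0.715,-0.66,0.12]
    - [-0.75,-0.63,0.12]
    - [-0.78,-0.59,0.12]
    - [-0.805,-0.55,0.12]
    - [-0.83,-0.51,0.12]
    - [-0.855,-0.47,0.12]
    - [-0.875,-0.43,0.12]
    - [-0.895,-0.385,0.12]
    - [-0.915,-0.34,0.12]
  delta_rot:
    - [0,0,0.56]
    - [0,0,0.56]
    - [0,0,0.56]
    - [0,0,0.56]
    - [0,0,0.56]
    - [0,0,0.56]
    - [0,0,0.55]
    - [0,0,0.56]
    - [0,0,0.55]
    - [0,0,0.56]
  grip_force: 40

```text
time_s: 1.1
tool_pos: [0.3628, 0.1265, 0.1704]
ee_rot: [-180.0, -0.0, 126.6]
force: [0.5, 0.3, 0.0]
grip_width: 0.093
grasp_force: 0.0
```

Request:
send_rows:
  claw: [1,1,1,1,1,1,1,1,1,1]
  travel:
    - [-0.93,-0.3,0.12]
    - [-0.94,-0.25,0.12]
    - [-0.955,-0.205,0.12]
    - [-0.96,-0.16,0.12]
    - [-0.97,-0.115,0.12]
    - [-0.97,-0.065,0.12]
    - [-0.975,-0.02,0.12]
    - [-0.975,0.03,0.12]
    - [-0.97,0.075,0.12]
    - [-0.97,0.125,0.12]
  delta_rot:
    - [0,0,0.55]
    - [0,0,0.56]
    - [0,0,0.55]
    - [0,0,0.56]
    - [0,0,0.55]
    - [0,0,0.56]
    - [0,0,0.55]
    - [0,0,0.56]
    - [0,0,0.55]
    - [0,0,0.56]

```text
time_s: 2.1
tool_pos: [0.4898, -0.2422, 0.122]
ee_rot: [-180.0, -0.0, 98.8]
force: [0.3, 0.4, -0.8]
grip_width: 0.0932
grasp_force: 0.0
```

Run:
```python
from h import *;from station import manip
s=manip.observe();print(s["tool_pos"],s["ee_rot"],s["force"]);show(s["tool_pos"],s["ee_rot"],[.4893,-.2415,.018],99,10)
```

```text
[ 0.48982639 -0.24215749  0.1220158 ] [-1.79967853e+02 -4.04738310e-02  9.88484255e+01] [ 0.34453823  0.40953647 -0.84295144]
[[0.002, -0.001, 0.26], [0.002, -0.001, 0.26], [0.002, -0.001, 0.26], [0.001, -0.001, 0.26], [0.002, -0.001, 0.26], [0.001, -0.001, 0.26], [0.002, -0.001, 0.26], [0.001, -0.001, 0.26], [0.002, -0.001, 0.26], [0.001, -0.0, 0.26]] 
 [[0.0, 0.0, 0.0], [0.0, 0.0, 0.0], [0.0, 0.0, 0.0], [0.0, 0.0, 0.0], [0.0, 0.0, -0.01], [0.0, 0.0, 0.0], [0.0, 0.0, -0.01], [0.0, 0.0, 0.0], [0.0, 0.0, -0.01], [-0.01, -0.01, 0.0]]
[ 0.4893 -0.2415  0.018 ] [1.7998e+02 1.0000e-02 9.9000e+01]
```

Request:
send_rows:
  claw: [1,1,1,1,1,1,1,1,1,1]
  travel:
    - [0,0,0.4]
    - [0,0,0.4]
    - [0,0,0.4]
    - [0,0,0.4]
    - [0,0,0.4]
    - [0,0,0.3]
    - [0,0,0.2]
    - [0,0,0.1]
    - [0,0,0]
    - [0,0,0]
  delta_rot:
    - [0,0,0]
    - [0,0,0]
    - [0,0,0]
    - [0,0,0]
    - [0,0,0]
    - [0,0,0]
    - [0,0,0]
    - [0,0,0]
    - [0,0,0]
    - [0,0,0]

```text
time_s: 3.1
tool_pos: [0.4902, -0.241, 0.0191]
ee_rot: [180.0, 0.0, 99.0]
force: [-0.3, -0.1, 0.6]
grip_width: 0.0931
grasp_force: 0.0
```

Request:
send_rows:
  claw: [0.6,0.4,0.3,0.2,0.15,0.1,0,0,0,0]
  travel:
    - [0,0,0]
    - [0,0,0]
    - [0,0,0]
    - [0,0,0]
    - [0,0,0]
    - [0,0,0]
    - [0,0,0]
    - [0,0,0]
    - [0,0,0]
    - [0,0,0]
  delta_rot:
    - [0,0,0]
    - [0,0,0]
    - [0,0,0]
    - [0,0,0]
    - [0,0,0]
    - [0,0,0]
    - [0,0,0]
    - [0,0,0]
    - [0,0,0]
    - [0,0,0]

```text
time_s: 4.1
tool_pos: [0.4898, -0.2408, 0.0186]
ee_rot: [-180.0, 0.0, 99.0]
force: [0.4, 1.0, 0.1]
grip_width: 0.0179
grasp_force: 0.0
```

Request:
send_rows:
  claw: [0,0,0,0,0,0,0,0,0,0]
  travel:
    - [0,0,0]
    - [0,0,0]
    - [0,0,0]
    - [0,0,0]
    - [0,0,0]
    - [0,0,0]
    - [0,0,0]
    - [0,0,0]
    - [0,0,0]
    - [0,0,0]
  delta_rot:
    - [0,0,0]
    - [0,0,0]
    - [0,0,0]
    - [0,0,0]
    - [0,0,0]
    - [0,0,0]
    - [0,0,0]
    - [0,0,0]
    - [0,0,0]
    - [0,0,0]

```text
time_s: 5.1
tool_pos: [0.4898, -0.2407, 0.0186]
ee_rot: [-180.0, -0.0, 99.0]
force: [-0.2, 0.2, -0.5]
grip_width: 0.0118
grasp_force: 40.0
```

Request:
send_rows:
  claw: [0,0,0,0,0,0,0,0,0,0]
  travel:
    - [0,0,-0.02]
    - [0,0,-0.05]
    - [0,0,-0.1]
    - [0,0,-0.2]
    - [0,0,-0.4]
    - [0,0,-0.5]
    - [0,0,-0.5]
    - [0,0,-0.4]
    - [0,0,0]
    - [0,0,0]
  delta_rot:
    - [0,0,0]
    - [0,0,0]
    - [0,0,0]
    - [0,0,0]
    - [0,0,0]
    - [0,0,0]
    - [0,0,0]
    - [0,0,0]
    - [0,0,0]
    - [0,0,0]

```text
time_s: 6.1
tool_pos: [0.4899, -0.2408, 0.1057]
ee_rot: [180.0, 0.0, 99.0]
force: [-0.6, 0.8, -3.5]
grip_width: 0.0118
grasp_force: 40.0
```

Run:
```python
from h import *;from station import manip
s=manip.observe();print(s["tool_pos"],s["ee_rot"],s["force"],s["torque"]);show(s["tool_pos"],s["ee_rot"],[.4849,.1293,.105],80.75,19)
```

```text
[ 0.48985015 -0.24075474  0.10570716] [1.79969659e+02 3.38923876e-02 9.89818413e+01] [-0.62315718  0.78827549 -3.45259297] [-0.03558148  0.11710157 -0.00421585]
[[0.482, 0.07, 0.001], [0.483, 0.062, 0.001], [0.484, 0.054, 0.001], [0.485, 0.045, 0.001], [0.485, 0.037, 0.001], [0.486, 0.029, 0.001], [0.487, 0.021, 0.001], [0.487, 0.013, 0.0], [0.487, 0.005, 0.001], [0.487, -0.003, 0.0]] 
 [[0.0, 0.0, 0.19], [0.0, 0.0, 0.19], [0.0, 0.0, 0.19], [0.0, 0.0, 0.19], [0.0, 0.0, 0.19], [0.0, 0.0, 0.19], [0.0, 0.0, 0.19], [0.0, 0.0, 0.19], [0.0, 0.0, 0.19], [0.0, 0.0, 0.19]]
[[0.487, -0.011, 0.001], [0.487, -0.019, 0.0], [0.486, -0.027, 0.001], [0.486, -0.035, 0.0], [0.485, -0.043, 0.001], [0.484, -0.052, 0.0], [0.483, -0.06, 0.001], [0.482, -0.068, 0.0], [0.48, -0.077, 0.001]] 
 [[0.0, 0.0, 0.19], [0.0, 0.0, 0.19], [0.0, 0.0, 0.2], [0.0, 0.0, 0.19], [0.0, 0.0, 0.2], [0.0, 0.0, 0.19], [0.0, 0.0, 0.2], [0.0, 0.0, 0.19], [0.01, 0.0, 0.2]]
[0.4849 0.1293 0.105 ] [-1.7999e+02  2.0000e-02  8.0730e+01]
```

Request:
send_rows:
  claw: [0,0,0,0,0,0,0,0,0,0]
  travel:
    - [0.48,0.07,0]
    - [0.485,0.06,0]
    - [0.485,0.055,0]
    - [0.485,0.045,0]
    - [0.485,0.035,0]
    - [0.485,0.03,0]
    - [0.485,0.02,0]
    - [0.49,0.015,0]
    - [0.485,0.005,0]
    - [0.49,-0.005,0]
  delta_rot:
    - [0,0,0.19]
    - [0,0,0.19]
    - [0,0,0.19]
    - [0,0,0.19]
    - [0,0,0.19]
    - [0,0,0.19]
    - [0,0,0.19]
    - [0,0,0.19]
    - [0,0,0.19]
    - [0,0,0.19]

```text
time_s: 7.1
tool_pos: [0.486, -0.0448, 0.1042]
ee_rot: [-179.9, -0.0, 89.4]
force: [-0.2, 0.7, -2.9]
grip_width: 0.012
grasp_force: 40.0
```

Request:
send_rows:
  claw: [0,0,0,0,0,0,0,0,0,0]
  travel:
    - [0.485,-0.01,0]
    - [0.485,-0.02,0]
    - [0.485,-0.025,0]
    - [0.485,-0.035,0]
    - [0.485,-0.045,0]
    - [0.485,-0.05,0]
    - [0.485,-0.06,0]
    - [0.48,-0.07,0]
    - [0.48,-0.075,0]
    - [0,0,0]
  delta_rot:
    - [0,0,0.19]
    - [0,0,0.19]
    - [0,0,0.2]
    - [0,0,0.19]
    - [0,0,0.2]
    - [0,0,0.19]
    - [0,0,0.2]
    - [0,0,0.19]
    - [0,0,0.2]
    - [0,0,0]

```text
time_s: 8.1
tool_pos: [0.4836, 0.131, 0.1042]
ee_rot: [-179.9, -0.0, 80.8]
force: [-0.5, -0.9, -3.3]
grip_width: 0.0118
grasp_force: 40.0
```

Run:
```python
from h import *;from station import manip
s=manip.observe();print(s["tool_pos"],s["ee_rot"],s["force"])
ims=[]
for n in("top","side"):
    p,d=manip.get_image(n);c=manip.camera_model(n);np.savez(n+"1.npz",p=p,d=d,**{k:np.array(c[k]) for k in"KRt"})
a=cv2.resize(np.load("top1.npz")["p"][190:265,165:285,::-1],(800,500)[:2],interpolation=cv2.INTER_CUBIC)
cv2.imwrite("pics/t1.png",a)
c=load("top1");P=cloud(c);X,Y,Z=P[...,0],P[...,1],P[...,2]
zf=s["tool_pos"][2]-.0186;print("zf",zf)
f=((Y<.3)&(Y>-.05)&(X>.36)&(X<.6)&(abs(Z-zf-.006)<.008)).astype(np.uint8)
f=cv2.morphologyEx(f,cv2.MORPH_OPEN,np.ones((3,3)));n,l,st,ce=cv2.connectedComponentsWithStats(f);i=1+np.argmax(st[1:,4])
print(np.median(Z[l==i]));q=np.argwhere(l==i)[:,::-1]
r=cv2.minAreaRect(np.array([onplane(c,u,v,zf+.006)[:2] for u,v in q],np.float32)*1000);print(r)
```

```text
[0.48359773 0.13100115 0.10423623] [-1.79854318e+02 -1.65416724e-02  8.08326943e+01] [-0.5446434  -0.87355724 -3.32299507]
zf 0.08563622744363217
0.09117428963209945
((471.7220764160156, 52.4444580078125), (85.13141632080078, 130.40487670898438), 81.23004150390625)
```

View pics/t1.png

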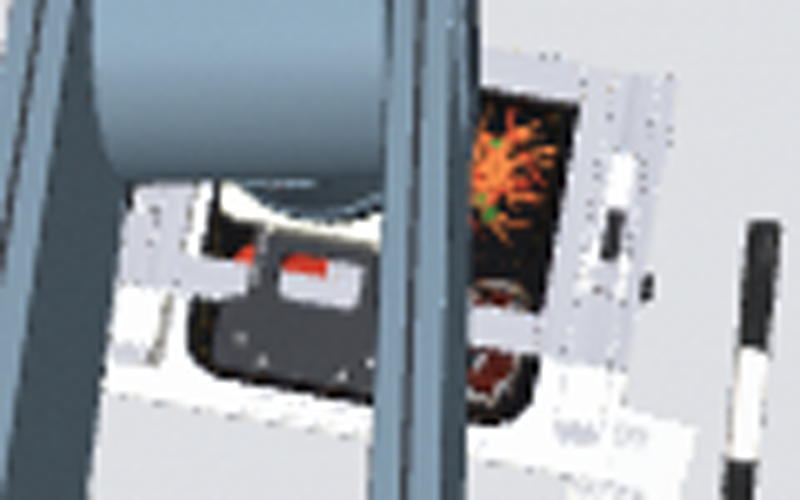

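Only the right half of the frame is visible past the arm. Its edge (crop x≈655) and its 130 mm width give a frame centre about 1 mm to -y of the TCP, and the black pin-bar slot shows through the keyhole at (612,235). I'll shift slightly and come down to just above the heads.

Request:
send_rows:
  claw: [0,0,0,0,0,0,0,0,0,0]
  travel:
    - [-0.01,0.035,0.1]
    - [0,0,0.1]
    - [0,0,0.1]
    - [0,0,0.1]
    - [0,0,0.1]
    - [0,0,0.06]
    - [0,0,0.04]
    - [0,0,0.02]
    - [0,0,0]
    - [0,0,0]
  delta_rot:
    - [0,0,0.02]
    - [0,0,0]
    - [0,0,0]
    - [0,0,0]
    - [0,0,0]
    - [0,0,0]
    - [0,0,0]
    - [0,0,0]
    - [0,0,0]
    - [0,0,0]

```text
time_s: 9.2
tool_pos: [0.4863, 0.1286, 0.0808]
ee_rot: [180.0, -0.0, 80.6]
force: [0.2, -0.3, -3.4]
grip_width: 0.0122
grasp_force: 40.0
```

```bash
cat > st.py <<'E'
from station import manip
s=manip.observe();print(s["time_s"],s["tool_pos"].round(5),s["ee_rot"].round(2),s["force"].round(2),s["torque"].round(3))
E
python3 st.py
python3 - <<'E'
from h import *;from station import manip
p,d=manip.get_image("side");c=manip.camera_model("side");np.savez("side2.npz",p=p,d=d,**{k:np.array(c[k]) for k in"KRt"})
c=load("side2");print(proj(c,[.4445,.032,.057]),proj(c,[.478,.234,.057]))
cv2.imwrite("pics/s2.png",cv2.resize(p[160:260,160:280,::-1],(720,600),interpolation=cv2.INTER_CUBIC))
E
```

```text
9.2 [0.48628 0.12859 0.0808 ] [179.98  -0.    80.63] [ 0.25 -0.27 -3.41] [-0.032  0.114 -0.016]
[221.27001294 206.10401238] [205.46636754 168.36473145]
```

View pics/s2.png

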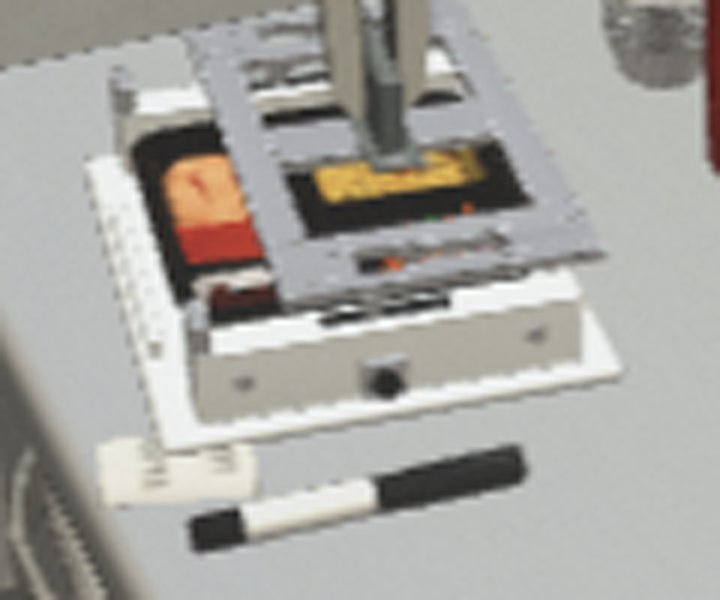

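The side view shows the frame hovering level over both rails, with the near pin hidden under its edge near crop (368,277). I'll correct the settled xy offset and go down 3 mm.

Request:
send_rows:
  claw: [0,0,0,0,0,0,0,0,0,0]
  travel:
    - [0.02,-0.02,0]
    - [0.02,-0.02,0]
    - [0,0,0.015]
    - [0,0,0.015]
    - [0,0,0.015]
    - [0,0,0.015]
    - [0,0,0.01]
    - [0,0,0]
    - [0,0,0]
    - [0,0,0]
  delta_rot:
    - [0,0,-0.02]
    - [0,0,0]
    - [0,0,0]
    - [0,0,0]
    - [0,0,0]
    - [0,0,0]
    - [0,0,0]
    - [0,0,0]
    - [0,0,0]
    - [0,0,0]

```text
time_s: 10.25
tool_pos: [0.4849, 0.1304, 0.0779]
ee_rot: [180.0, -0.0, 80.7]
force: [-1.2, -0.7, -3.5]
grip_width: 0.0122
grasp_force: 40.0
```

```bash
python3 st.py
python3 - <<'E'
from h import *;from station import manip
# average a few depth views: pins and frame right part
c0=load("top0")
p,d=manip.get_image("top");s=manip.observe()
c=dict(p=p,d=d,**{k:c0[k] for k in"KRt"})
P=cloud(c);X,Y,Z=P[...,0],P[...,1],P[...,2];zf=s["tool_pos"][2]-.0186
f=((Y<.11)&(Y>-.05)&(X>.36)&(X<.6)&(abs(Z-zf-.006)<.006)).astype(np.uint8)
f=cv2.morphologyEx(f,cv2.MORPH_OPEN,np.ones((3,3)));n,l,st,ce=cv2.connectedComponentsWithStats(f);i=1+np.argmax(st[1:,4])
q=np.argwhere(l==i)[:,::-1]
(cx,cy),(w,h),a=cv2.minAreaRect(np.array([onplane(c,u,v,zf+.006)[:2] for u,v in q],np.float32)*1000);print(cx,cy,w,h,a,s["tool_pos"])
t=np.radians(a);yx=np.array([np.cos(t),np.sin(t)]);print("centre",np.array([cx,cy])+(121-w/2)*yx)
E
```

```text
10.25 [0.48487 0.13036 0.07788] [180.    -0.    80.73] [-1.17 -0.74 -3.5 ] [-0.084  0.064  0.003]
472.9945068359375 51.91035461425781 85.70795440673828 129.8263702392578 81.42754364013672 [0.484847   0.13035534 0.07785657]
centre [484.64295331 129.18334196]
```

The camera puts the frame centre within 0.5 mm of the target. I'll feel downwards in small steps.

Request:
send_rows:
  claw: [0,0,0,0,0,0,0,0,0,0]
  travel:
    - [0,0,0.01]
    - [0,0,0.01]
    - [0,0,0.01]
    - [0,0,0.01]
    - [0,0,0.01]
    - [0,0,0.01]
    - [0,0,0]
    - [0,0,0]
    - [0,0,0]
    - [0,0,0]
  delta_rot:
    - [0,0,0]
    - [0,0,0]
    - [0,0,0]
    - [0,0,0]
    - [0,0,0]
    - [0,0,0]
    - [0,0,0]
    - [0,0,0]
    - [0,0,0]
    - [0,0,0]

```text
time_s: 11.3
tool_pos: [0.4849, 0.1304, 0.0755]
ee_rot: [180.0, -0.0, 80.7]
force: [-0.6, 0.8, -3.4]
grip_width: 0.0119
grasp_force: 40.0
```

Request:
send_rows:
  claw: [0,0,0,0,0,0,0,0,0,0]
  travel:
    - [0,0,0.005]
    - [0,0,0.005]
    - [0,0,0.005]
    - [0,0,0.005]
    - [0,0,0]
    - [0,0,0]
    - [0,0,0]
    - [0,0,0]
    - [0,0,0]
    - [0,0,0]
  delta_rot:
    - [0,0,0]
    - [0,0,0]
    - [0,0,0]
    - [0,0,0]
    - [0,0,0]
    - [0,0,0]
    - [0,0,0]
    - [0,0,0]
    - [0,0,0]
    - [0,0,0]

```text
time_s: 12.3
tool_pos: [0.4848, 0.1304, 0.0747]
ee_rot: [180.0, 0.0, 80.7]
force: [0.3, 0.6, -2.8]
grip_width: 0.0118
grasp_force: 40.0
```

```bash
python3 st.py
```

```text
12.3 [0.48485 0.13036 0.07466] [180.     0.    80.73] [ 0.33  0.56 -2.78] [-0.009  0.008 -0.06 ]
```

Request:
send_rows:
  claw: [0,0,0,0,0,0,0,0,0,0]
  travel:
    - [0,0,0.005]
    - [0,0,0.005]
    - [0,0,0.005]
    - [0,0,0.005]
    - [0,0,0]
    - [0,0,0]
    - [0,0,0]
    - [0,0,0]
    - [0,0,0]
    - [0,0,0]
  delta_rot:
    - [0,0,0]
    - [0,0,0]
    - [0,0,0]
    - [0,0,0]
    - [0,0,0]
    - [0,0,0]
    - [0,0,0]
    - [0,0,0]
    - [0,0,0]
    - [0,0,0]

```text
time_s: 13.3
tool_pos: [0.4848, 0.1304, 0.0739]
ee_rot: [180.0, -0.0, 80.7]
force: [-0.0, -0.1, -3.8]
grip_width: 0.0118
grasp_force: 40.0
```

```bash
python3 st.py
```

```text
13.3 [0.48485 0.13039 0.07386] [180.    -0.    80.73] [-0.05 -0.14 -3.79] [-0.049  0.152 -0.02 ]
```

Request:
send_rows:
  claw: [0,0,0,0,0,0,0,0,0,0]
  travel:
    - [0,0,0.01]
    - [0,0,0.01]
    - [0,0,0.01]
    - [0,0,0.01]
    - [0,0,0.01]
    - [0,0,0]
    - [0,0,0]
    - [0,0,0]
    - [0,0,0]
    - [0,0,0]
  delta_rot:
    - [0,0,0]
    - [0,0,0]
    - [0,0,0]
    - [0,0,0]
    - [0,0,0]
    - [0,0,0]
    - [0,0,0]
    - [0,0,0]
    - [0,0,0]
    - [0,0,0]

```text
time_s: 14.3
tool_pos: [0.4848, 0.1304, 0.0719]
ee_rot: [180.0, 0.0, 80.7]
force: [-0.5, -0.5, -3.4]
grip_width: 0.0118
grasp_force: 40.0
```

```bash
python3 st.py
```

```text
14.3 [0.48485 0.13038 0.07189] [180.     0.    80.73] [-0.51 -0.51 -3.43] [-0.066  0.041 -0.017]
```

The heads are through: the underside is at about 53 mm with no load. I'll carry on down to about 44 mm at 6–8 mm/s or slower.

Request:
send_rows:
  claw: [0,0,0,0,0,0,0,0,0,0]
  travel:
    - [0,0,0.015]
    - [0,0,0.015]
    - [0,0,0.015]
    - [0,0,0.015]
    - [0,0,0.015]
    - [0,0,0.015]
    - [0,0,0.015]
    - [0,0,0.015]
    - [0,0,0]
    - [0,0,0]
  delta_rot:
    - [0,0,0]
    - [0,0,0]
    - [0,0,0]
    - [0,0,0]
    - [0,0,0]
    - [0,0,0]
    - [0,0,0]
    - [0,0,0]
    - [0,0,0]
    - [0,0,0]

```text
time_s: 15.3
tool_pos: [0.4849, 0.1304, 0.0671]
ee_rot: [180.0, 0.0, 80.7]
force: [-0.4, -0.3, -3.3]
grip_width: 0.0116
grasp_force: 40.0
```

```bash
python3 st.py
```

```text
15.3 [0.48486 0.13038 0.06707] [180.     0.    80.73] [-0.4  -0.28 -3.27] [-0.038  0.05  -0.014]
```

Request:
send_rows:
  claw: [0,0,0,0,0,0,0,0,0,0]
  travel:
    - [0,0,0.015]
    - [0,0,0.015]
    - [0,0,0.015]
    - [0,0,0.015]
    - [0,0,0.015]
    - [0,0,0.015]
    - [0,0,0.015]
    - [0,0,0.015]
    - [0,0,0]
    - [0,0,0]
  delta_rot:
    - [0,0,0]
    - [0,0,0]
    - [0,0,0]
    - [0,0,0]
    - [0,0,0]
    - [0,0,0]
    - [0,0,0]
    - [0,0,0]
    - [0,0,0]
    - [0,0,0]

```text
time_s: 16.3
tool_pos: [0.4848, 0.1304, 0.0622]
ee_rot: [-180.0, 0.0, 80.7]
force: [-0.3, 0.7, -2.9]
grip_width: 0.0115
grasp_force: 40.0
```

Request:
send_rows:
  claw: [0,0,0,0,0,0,0,0,0,0]
  travel:
    - [0,0,0.005]
    - [0,0,0.005]
    - [0,0,0.005]
    - [0,0,0.005]
    - [0,0,0]
    - [0,0,0]
    - [0,0,0]
    - [0,0,0]
    - [0,0,0]
    - [0,0,0]
  delta_rot:
    - [0,0,0]
    - [0,0,0]
    - [0,0,0]
    - [0,0,0]
    - [0,0,0]
    - [0,0,0]
    - [0,0,0]
    - [0,0,0]
    - [0,0,0]
    - [0,0,0]

```text
time_s: 17.3
tool_pos: [0.4849, 0.1304, 0.0615]
ee_rot: [180.0, -0.0, 80.7]
force: [0.8, -0.5, -3.4]
grip_width: 0.0118
grasp_force: 40.0
```

```bash
python3 st.py
```

```text
17.3 [0.48487 0.1304  0.06147] [180.    -0.    80.73] [ 0.79 -0.54 -3.37] [-0.033  0.062  0.042]
```

Now at 42.9 mm; going 0.8 mm further, gently.

Request:
send_rows:
  claw: [0,0,0,0,0,0,0,0,0,0]
  travel:
    - [0,0,0.005]
    - [0,0,0.005]
    - [0,0,0.005]
    - [0,0,0.005]
    - [0,0,0]
    - [0,0,0]
    - [0,0,0]
    - [0,0,0]
    - [0,0,0]
    - [0,0,0]
  delta_rot:
    - [0,0,0]
    - [0,0,0]
    - [0,0,0]
    - [0,0,0]
    - [0,0,0]
    - [0,0,0]
    - [0,0,0]
    - [0,0,0]
    - [0,0,0]
    - [0,0,0]

```text
time_s: 18.3
tool_pos: [0.4848, 0.1304, 0.0606]
ee_rot: [180.0, 0.0, 80.7]
force: [-0.4, 0.2, -3.4]
grip_width: 0.012
grasp_force: 40.0
```

```bash
python3 st.py
```

```text
18.3 [0.48484 0.13037 0.06064] [180.     0.    80.73] [-0.35  0.24 -3.42] [-0.063  0.045 -0.013]
```

Request:
send_rows:
  claw: [0,0,0,0,0,0,0,0,0,0]
  travel:
    - [0,0,0.005]
    - [0,0,0.005]
    - [0,0,0]
    - [0,0,0]
    - [0,0,0]
    - [0,0,0]
    - [0,0,0]
    - [0,0,0]
    - [0,0,0]
    - [0,0,0]
  delta_rot:
    - [0,0,0]
    - [0,0,0]
    - [0,0,0]
    - [0,0,0]
    - [0,0,0]
    - [0,0,0]
    - [0,0,0]
    - [0,0,0]
    - [0,0,0]
    - [0,0,0]

```text
time_s: 19.3
tool_pos: [0.4849, 0.1304, 0.0606]
ee_rot: [180.0, 0.0, 80.7]
force: [-3.3, -0.2, 5.4]
grip_width: 0.0114
grasp_force: 40.0
```

```bash
python3 st.py
```

```text
19.3 [0.48485 0.13037 0.06061] [179.99   0.    80.73] [-3.27 -0.15  5.39] [-0.143  0.606  0.012]
```

It's down on the rails, with 9 N felt at a 0.4 mm overtravel. I'll ease up 0.6 mm, then begin sliding along nest -x (tool -y).

Request:
send_rows:
  claw: [0,0,0,0,0,0,0,0,0,0]
  travel:
    - [0,0,-0.015]
    - [0,0,0]
    - [0,-0.015,0]
    - [0,-0.015,0]
    - [0,-0.015,0]
    - [0,-0.015,0]
    - [0,-0.015,0]
    - [0,-0.015,0]
    - [0,-0.015,0]
    - [0,0,0]
  delta_rot:
    - [0,0,0]
    - [0,0,0]
    - [0,0,0]
    - [0,0,0]
    - [0,0,0]
    - [0,0,0]
    - [0,0,0]
    - [0,0,0]
    - [0,0,0]
    - [0,0,0]

```text
time_s: 20.3
tool_pos: [0.4805, 0.1311, 0.0608]
ee_rot: [-180.0, 0.0, 80.7]
force: [0.2, 0.3, -3.3]
grip_width: 0.0117
grasp_force: 40.0
```

```bash
python3 st.py
```

```text
20.3 [0.48054 0.13106 0.06082] [-179.99    0.     80.73] [ 0.24  0.31 -3.26] [-0.042  0.061 -0.006]
```

Request:
send_rows:
  claw: [0,0,0,0,0,0,0,0,0,0]
  travel:
    - [0,-0.015,0]
    - [0,-0.015,0]
    - [0,-0.015,0]
    - [0,-0.015,0]
    - [0,-0.015,0]
    - [0,-0.015,0]
    - [0,-0.015,0]
    - [0,-0.015,0]
    - [0,0,0]
    - [0,0,0]
  delta_rot:
    - [0,0,0]
    - [0,0,0]
    - [0,0,0]
    - [0,0,0]
    - [0,0,0]
    - [0,0,0]
    - [0,0,0]
    - [0,0,0]
    - [0,0,0]
    - [0,0,0]

```text
time_s: 21.3
tool_pos: [0.4759, 0.1318, 0.0608]
ee_rot: [-180.0, -0.0, 80.7]
force: [0.5, -0.8, -3.0]
grip_width: 0.0115
grasp_force: 40.0
```

```bash
python3 st.py
```

```text
21.3 [0.47592 0.13183 0.06085] [-180.     -0.     80.73] [ 0.51 -0.81 -3.02] [-0.074  0.088  0.014]
```

Request:
send_rows:
  claw: [0,0,0,0,0,0,0,0,0,0]
  travel:
    - [0,-0.01,0]
    - [0,-0.01,0]
    - [0,-0.01,0]
    - [0,-0.01,0]
    - [0,-0.01,0]
    - [0,-0.01,0]
    - [0,-0.01,0]
    - [0,-0.01,0]
    - [0,0,0]
    - [0,0,0]
  delta_rot:
    - [0,0,0]
    - [0,0,0]
    - [0,0,0]
    - [0,0,0]
    - [0,0,0]
    - [0,0,0]
    - [0,0,0]
    - [0,0,0]
    - [0,0,0]
    - [0,0,0]

```text
time_s: 22.3
tool_pos: [0.4728, 0.1323, 0.0609]
ee_rot: [180.0, 0.0, 80.7]
force: [0.4, 0.1, -2.7]
grip_width: 0.0119
grasp_force: 40.0
```

```bash
python3 st.py
```

```text
22.3 [0.47279 0.13233 0.06085] [180.     0.    80.73] [ 0.45  0.15 -2.71] [-0.075  0.018 -0.009]
```

Request:
send_rows:
  claw: [0,0,0,0,0,0,0,0,0,0]
  travel:
    - [0,-0.01,0]
    - [0,-0.01,0]
    - [0,-0.01,0]
    - [0,-0.01,0]
    - [0,-0.01,0]
    - [0,-0.01,0]
    - [0,-0.01,0]
    - [0,-0.01,0]
    - [0,0,0]
    - [0,0,0]
  delta_rot:
    - [0,0,0]
    - [0,0,0]
    - [0,0,0]
    - [0,0,0]
    - [0,0,0]
    - [0,0,0]
    - [0,0,0]
    - [0,0,0]
    - [0,0,0]
    - [0,0,0]

```text
time_s: 23.3
tool_pos: [0.4696, 0.1329, 0.0609]
ee_rot: [180.0, 0.0, 80.7]
force: [-0.2, -0.2, -3.1]
grip_width: 0.0122
grasp_force: 40.0
```

```bash
python3 st.py
```

```text
23.3 [0.46964 0.13285 0.06087] [180.     0.    80.73] [-0.25 -0.19 -3.1 ] [-0.029  0.106  0.   ]
```

The neck is past the taper with no load. Continuing in short steps towards the stops.

Request:
send_rows:
  claw: [0,0,0,0,0,0,0,0,0,0]
  travel:
    - [0,-0.01,0]
    - [0,-0.01,0]
    - [0,-0.01,0]
    - [0,-0.01,0]
    - [0,-0.01,0]
    - [0,-0.01,0]
    - [0,-0.01,0]
    - [0,-0.01,0]
    - [0,0,0]
    - [0,0,0]
  delta_rot:
    - [0,0,0]
    - [0,0,0]
    - [0,0,0]
    - [0,0,0]
    - [0,0,0]
    - [0,0,0]
    - [0,0,0]
    - [0,0,0]
    - [0,0,0]
    - [0,0,0]

```text
time_s: 24.3
tool_pos: [0.4665, 0.1334, 0.0609]
ee_rot: [180.0, -0.0, 80.7]
force: [0.6, -0.6, -4.1]
grip_width: 0.0118
grasp_force: 40.0
```

```bash
python3 st.py
python3 - <<'E'
from h import *
from station import manip
c0=load("top0");P=cloud(c0);X,Y,Z=P[...,0],P[...,1],P[...,2]
e=np.array([np.cos(np.radians(9.25)),-np.sin(np.radians(9.25))])
tcp=manip.observe()["tool_pos"][:2]
for (y0,y1) in((.02,.07),(.22,.28)):
    m=(Z>.0505)&(Z<.066)&(X>.36)&(X<.425)&(Y>y0)&(Y<y1)
    a=np.array([onplane(c0,u,v,.056)[:2] for v,u in np.argwhere(m)])@e
    print("stop extent along nest x rel. frame -x edge, mm",((np.sort(a)-(tcp@e-.065))*1000).round(1)[[0,1,-3,-2,-1]])
E
```

```text
24.3 [0.46647 0.13338 0.06085] [180.    -0.    80.73] [ 0.56 -0.57 -4.06] [-0.08   0.087 -0.055]
stop extent along nest x rel. frame -x edge, mm [-15.1 -14.6  -7.5  -7.   -6.4]
stop extent along nest x rel. frame -x edge, mm [-14.7 -14.4  -7.6  -7.1  -6.5]
```

Request:
send_rows:
  claw: [0,0,0,0,0,0,0,0,0,0]
  travel:
    - [0,-0.01,0]
    - [0,-0.01,0]
    - [0,-0.01,0]
    - [0,-0.01,0]
    - [0,-0.01,0]
    - [0,-0.01,0]
    - [0,-0.01,0]
    - [0,-0.01,0]
    - [0,0,0]
    - [0,0,0]
  delta_rot:
    - [0,0,0]
    - [0,0,0]
    - [0,0,0]
    - [0,0,0]
    - [0,0,0]
    - [0,0,0]
    - [0,0,0]
    - [0,0,0]
    - [0,0,0]
    - [0,0,0]

```text
time_s: 25.3
tool_pos: [0.4633, 0.1339, 0.0609]
ee_rot: [180.0, -0.0, 80.7]
force: [0.1, -0.4, -3.4]
grip_width: 0.0119
grasp_force: 40.0
```

Request:
send_rows:
  claw: [0,0,0,0,0,0,0,0,0,0]
  travel:
    - [0,-0.005,0]
    - [0,-0.005,0]
    - [0,-0.005,0]
    - [0,-0.005,0]
    - [0,0,0]
    - [0,0,0]
    - [0,0,0]
    - [0,0,0]
    - [0,0,0]
    - [0,0,0]
  delta_rot:
    - [0,0,0]
    - [0,0,0]
    - [0,0,0]
    - [0,0,0]
    - [0,0,0]
    - [0,0,0]
    - [0,0,0]
    - [0,0,0]
    - [0,0,0]
    - [0,0,0]

```text
time_s: 26.3
tool_pos: [0.4625, 0.134, 0.0609]
ee_rot: [180.0, 0.0, 80.7]
force: [0.8, -0.0, -3.3]
grip_width: 0.0116
grasp_force: 40.0
```

```bash
python3 st.py
```

```text
26.3 [0.46254 0.134   0.06085] [180.     0.    80.73] [ 0.84 -0.03 -3.33] [-0.076  0.056  0.036]
```

Request:
send_rows:
  claw: [0,0,0,0,0,0,0,0,0,0]
  travel:
    - [0,-0.005,0]
    - [0,-0.005,0]
    - [0,-0.005,0]
    - [0,-0.005,0]
    - [0,0,0]
    - [0,0,0]
    - [0,0,0]
    - [0,0,0]
    - [0,0,0]
    - [0,0,0]
  delta_rot:
    - [0,0,0]
    - [0,0,0]
    - [0,0,0]
    - [0,0,0]
    - [0,0,0]
    - [0,0,0]
    - [0,0,0]
    - [0,0,0]
    - [0,0,0]
    - [0,0,0]

```text
time_s: 27.3
tool_pos: [0.4617, 0.1341, 0.0609]
ee_rot: [180.0, 0.0, 80.7]
force: [1.3, -0.8, -3.7]
grip_width: 0.0121
grasp_force: 40.0
```

```bash
python3 st.py
```

```text
27.3 [0.46174 0.13412 0.06086] [180.     0.    80.73] [ 1.27 -0.81 -3.74] [ 0.     0.082 -0.069]
```

Request:
send_rows:
  claw: [0,0,0,0,0,0,0,0,0,0]
  travel:
    - [0,-0.005,0]
    - [0,-0.005,0]
    - [0,-0.005,0]
    - [0,-0.005,0]
    - [0,0,0]
    - [0,0,0]
    - [0,0,0]
    - [0,0,0]
    - [0,0,0]
    - [0,0,0]
  delta_rot:
    - [0,0,0]
    - [0,0,0]
    - [0,0,0]
    - [0,0,0]
    - [0,0,0]
    - [0,0,0]
    - [0,0,0]
    - [0,0,0]
    - [0,0,0]
    - [0,0,0]

```text
time_s: 28.3
tool_pos: [0.461, 0.1343, 0.0609]
ee_rot: [180.0, -0.0, 80.7]
force: [1.0, 0.5, -3.6]
grip_width: 0.0114
grasp_force: 40.0
```

```bash
python3 st.py
```

```text
28.3 [0.46095 0.13428 0.06086] [180.    -0.    80.73] [ 1.    0.53 -3.61] [-0.068  0.073 -0.01 ]
```

Request:
send_rows:
  claw: [0,0,0,0,0,0,0,0,0,0]
  travel:
    - [0,-0.005,0]
    - [0,-0.005,0]
    - [0,-0.005,0]
    - [0,-0.005,0]
    - [0,0,0]
    - [0,0,0]
    - [0,0,0]
    - [0,0,0]
    - [0,0,0]
    - [0,0,0]
  delta_rot:
    - [0,0,0]
    - [0,0,0]
    - [0,0,0]
    - [0,0,0]
    - [0,0,0]
    - [0,0,0]
    - [0,0,0]
    - [0,0,0]
    - [0,0,0]
    - [0,0,0]

```text
time_s: 29.3
tool_pos: [0.4602, 0.1344, 0.0608]
ee_rot: [-180.0, -0.0, 80.7]
force: [-0.1, 0.2, -2.1]
grip_width: 0.012
grasp_force: 40.0
```

```bash
python3 st.py
```

```text
29.3 [0.46016 0.13442 0.06084] [-180.     -0.     80.73] [-0.05  0.2  -2.15] [-0.056  0.051  0.013]
```

Request:
send_rows:
  claw: [0,0,0,0,0,0,0,0,0,0]
  travel:
    - [0,-0.005,0]
    - [0,-0.005,0]
    - [0,-0.005,0]
    - [0,-0.005,0]
    - [0,0,0]
    - [0,0,0]
    - [0,0,0]
    - [0,0,0]
    - [0,0,0]
    - [0,0,0]
  delta_rot:
    - [0,0,0]
    - [0,0,0]
    - [0,0,0]
    - [0,0,0]
    - [0,0,0]
    - [0,0,0]
    - [0,0,0]
    - [0,0,0]
    - [0,0,0]
    - [0,0,0]

```text
time_s: 30.3
tool_pos: [0.4595, 0.1345, 0.0609]
ee_rot: [180.0, -0.0, 80.7]
force: [0.4, 0.5, -2.6]
grip_width: 0.0118
grasp_force: 40.0
```

```bash
python3 st.py
```

```text
30.3 [0.45952 0.13454 0.06089] [179.98  -0.    80.73] [ 0.44  0.54 -2.64] [-0.02  -0.055  0.031]
```

Request:
send_rows:
  claw: [0,0,0,0,0,0,0,0,0,0]
  travel:
    - [0,-0.005,0]
    - [0,-0.005,0]
    - [0,0,0]
    - [0,0,0]
    - [0,0,0]
    - [0,0,0]
    - [0,0,0]
    - [0,0,0]
    - [0,0,0]
    - [0,0,0]
  delta_rot:
    - [0,0,0]
    - [0,0,0]
    - [0,0,0]
    - [0,0,0]
    - [0,0,0]
    - [0,0,0]
    - [0,0,0]
    - [0,0,0]
    - [0,0,0]
    - [0,0,0]

```text
time_s: 31.3
tool_pos: [0.4594, 0.1346, 0.061]
ee_rot: [179.9, -0.0, 80.7]
force: [4.4, 0.7, -3.2]
grip_width: 0.0117
grasp_force: 40.0
```

```bash
python3 st.py
```

```text
31.3 [0.45944 0.13457 0.061  ] [ 1.7995e+02 -1.0000e-02  8.0730e+01] [ 4.35  0.74 -3.23] [-0.149 -0.847  0.063]
```

It's against the stops (about 4 N and a moment). I'll relax the push, lower the frame onto the rails, and release.

Request:
send_rows:
  claw: [0,0,0,0,0,0.15,0.2,0.3,0.4,0.5]
  travel:
    - [0,0.005,0.005]
    - [0,0,0.005]
    - [0,0,0]
    - [0,0,0]
    - [0,0,0]
    - [0,0,0]
    - [0,0,0]
    - [0,0,0]
    - [0,0,0]
    - [0,0,0]
  delta_rot:
    - [0,0,0]
    - [0,0,0]
    - [0,0,0]
    - [0,0,0]
    - [0,0,0]
    - [0,0,0]
    - [0,0,0]
    - [0,0,0]
    - [0,0,0]
    - [0,0,0]

```text
time_s: 32.3
tool_pos: [0.4585, 0.1346, 0.0602]
ee_rot: [-179.9, 0.0, 80.7]
force: [-0.6, 0.3, -0.5]
grip_width: 0.0379
grasp_force: 0.0
```

Request:
send_rows:
  claw: [0.6,0.6,0.6,0.6,0.6,0.6,0.6,0.6,0.6,0.6]
  travel:
    - [0,0,0]
    - [0,0,0]
    - [0,0,0]
    - [0,0,0]
    - [0,0,0]
    - [0,0,0]
    - [0,0,0]
    - [0,0,0]
    - [0,0,0]
    - [0,0,0]
  delta_rot:
    - [0,0,0]
    - [0,0,0]
    - [0,0,0]
    - [0,0,0]
    - [0,0,0]
    - [0,0,0]
    - [0,0,0]
    - [0,0,0]
    - [0,0,0]
    - [0,0,0]

```text
time_s: 33.3
tool_pos: [0.4591, 0.1346, 0.0604]
ee_rot: [-180.0, 0.0, 80.7]
force: [0.2, 0.4, -0.3]
grip_width: 0.0559
grasp_force: 0.0
```

```bash
python3 st.py
```

```text
33.3 [0.45914 0.13457 0.06045] [-180.      0.     80.73] [ 0.23  0.4  -0.34] [-0.034  0.099  0.001]
```

Request:
send_rows:
  claw: [0.6,0.6,0.6,0.6,0.6,0.6,0.6,0.6,0.6,0.6]
  travel:
    - [0,0,-0.1]
    - [0,0,-0.3]
    - [0,0,-0.5]
    - [0,0,-0.6]
    - [0,0,-0.7]
    - [0,0,-0.7]
    - [0,0,-0.6]
    - [0,0,-0.4]
    - [0,0,0]
    - [0,0,0]
  delta_rot:
    - [0,0,0]
    - [0,0,0]
    - [0,0,0]
    - [0,0,0]
    - [0,0,0]
    - [0,0,0]
    - [0,0,0]
    - [0,0,0]
    - [0,0,0]
    - [0,0,0]

```text
time_s: 34.3
tool_pos: [0.4591, 0.1345, 0.2168]
ee_rot: [179.9, -0.0, 80.7]
force: [-0.3, -0.3, 0.5]
grip_width: 0.0554
grasp_force: 0.0
```

Request:
send_rows:
  claw: [0.6,0.6,0.6,0.6,0.6,0.6,0.6,0.6,0.6,0.6]
  travel:
    - [-0.4,0,0]
    - [-0.8,0,0]
    - [-0.9,0,0]
    - [-0.9,0,0]
    - [-0.9,0,0]
    - [-0.9,0,0]
    - [-0.8,0,0]
    - [-0.4,0,0]
    - [0,0,0]
    - [0,0,0]
  delta_rot:
    - [0,0,0]
    - [0,0,0]
    - [0,0,0]
    - [0,0,0]
    - [0,0,0]
    - [0,0,0]
    - [0,0,0]
    - [0,0,0]
    - [0,0,0]
    - [0,0,0]

```text
time_s: 35.3
tool_pos: [0.4199, -0.1019, 0.2155]
ee_rot: [-179.9, -0.1, 80.7]
force: [-0.5, -0.5, 0.3]
grip_width: 0.0559
grasp_force: 0.0
```

```bash
python3 st.py
python3 - <<'E'
from h import *;from station import manip
c0=load("top0");p,d=manip.get_image("top");c=dict(p=p,d=d,**{k:c0[k] for k in"KRt"})
P=cloud(c);X,Y,Z=P[...,0],P[...,1],P[...,2]
f=((Y<.3)&(Y>-.03)&(X>.37)&(X<.56)&(Z>.0455)&(Z<.0525)).astype(np.uint8)
f=cv2.morphologyEx(f,cv2.MORPH_OPEN,np.ones((3,3)));n,l,st,ce=cv2.connectedComponentsWithStats(f);i=1+np.argmax(st[1:,4])
q=np.argwhere(l==i)[:,::-1];print(st[i],np.median(Z[l==i]))
print(cv2.minAreaRect(np.array([onplane(c,u,v,.048)[:2] for u,v in q],np.float32)*1000))
A=np.c_[P[l==i][:,:2],np.ones(len(q))];print("plane",np.linalg.lstsq(A,Z[l==i],rcond=None)[0])
cv2.imwrite("pics/t9.png",cv2.resize(p[185:275,165:290,::-1],(800,576),interpolation=cv2.INTER_CUBIC))
E
```

```text
35.3 [ 0.41991 -0.10189  0.21551] [-1.7989e+02 -7.0000e-02  8.0660e+01] [-0.5  -0.47  0.27] [-0.083  0.09   0.059]
[185 199  35  13 183] 0.048161563720508546
((522.141357421875, 194.93881225585938), (36.97005844116211, 103.77434539794922), 0.8133442401885986)
plane [-0.02490127  0.00350006  0.06066728]
```

View pics/t9.png

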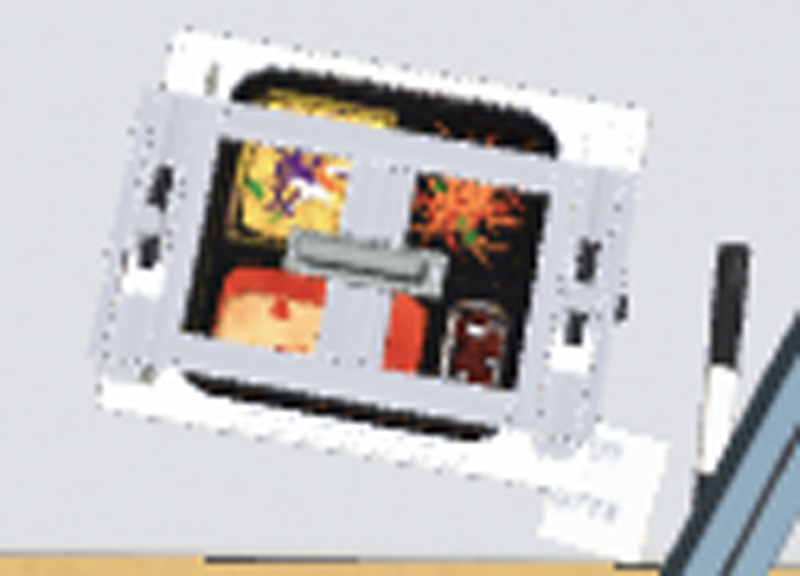

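The heads now sit within the narrow slots at (153,215) and (582,295), and the entries behind them at (147,278) and (573,345) are empty. The frame's edge is at the stops and the other things are undisturbed.

```bash
python3 -c "
from station import manip
print(manip.job_done())"
```

```text
the job is handed in; nothing more can be done
None
```

The frame is on the rails under both pin heads, slid home until the stops were felt at about 4 N, and released; the job was handed in at about 35 s, no verdict was returned, and the bystanders were not touched.

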